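Clamp an RF filter in a test jig with its wing knob

ROBOT

A 6-joint arm with a two-finger parallel gripper is mounted at the origin on the work surface. World frame = base frame: x ahead of the robot, y to its left, z up, the work surface at z = 0. Lengths are in m, angles in rad, forces in N, time in s.
With the tool pointing down it reaches from about 0.35 to 0.85 m from the base axis. Payload 8.1 kg.
Tool frame: the origin (TCP) lies midway between the tips of the shut fingers; the grasp point (between the pads) lies 19 mm behind it (manip.pinch_z is the distance from the TCP to the grasp point, in m); x points along the fingers, y is the direction in which the jaws open and shut, and the axes are right-handed (so a half turn about x gives the same grasp; the last joint's range is limited). The gripper opens to 85 mm and grips with 20 to 120 N. Pads are 22 mm wide; open, the fingers measure 114 mm over their backs; the gripper's body (76 mm by 85 mm) begins 54 mm behind the grasp point. The pads swing forward as they close: fully open they stand 13 mm farther back than shut.
Start: joints at [1.041, 0.13, 1.488, -0, 1.523, -0.085], TCP at [0.258, 0.542, 0.231] pointing down, gripper open.
Joint ranges: [-2.96, 2.96], [-0.89, 2.26], [0.02, 2.5], [-1.34, 4.48], [0, 2.73], [-2.66, 2.66]. Speed limits (rad/s): [2.39, 2.39, 2.79, 3.14, 3.14, 3.14].

INTERFACE

Orientations are given as a rotation vector (axis times angle).
In Python, from plant import sensors, eyes, manip gives the robot as it stands. The module is installed in compiled form; this text tells all that it offers.
- The arm moves only by the tool step_arm, never from a script. Its argument "commands" is a list of rows, each a list of 3 entries, a list of its own where there are three numbers: the shift along the tool's x, y, z in mm, then the turn, a rotation vector about the tool's x, y, z in degrees, then the closure, from 0 (fully open) to 1 (shut). In form: [[[dx, dy, dz], [rx, ry, rz], claw], ...]. A call has 1 to 5 rows; each row shifts and turns the commanded pose from where the row before left it, along the tool's axes as they then stand; what a row does not reach is not made up. A row lasts 1/8 s, in which the tool goes at most 62.5 mm and 10.7 degrees, less where a joint would pass 70% of its speed; a pose out of reach is approached as far as the arm can. A call is refused whole if a number of a shift passes 62.5 or a number of a turn 10.7, either way. A call with a gripper value outside its range is refused whole. The fingers move at their own pace and stop on an object; "newtons" is the grip in N (left out, the last holds). Time passes only in rows, so rows that do not move let the fingers close. It gives the time, the measured TCP pose, the force and the opening at its end, in the units of the state.
- sensors.sense(): the state, without advancing time (a new reading comes with each control period).
- eyes.capture(name): name is "side" or "top" or "wrist"; returns the picture (420x560x3 uint8, red, green, blue); there is no depth.
- eyes.get_calibration(name): a dict with "fx", "fy", "cx", "cy" (pixels), "k1" (the pictures are not rectified: a ray, as slopes to the right and down, at radius r is drawn at 1 + k1 r^2 times it, then the intrinsics apply), "T" (4x4, takes a point from camera to world coordinates). Camera axes: x right, y up, looking along -z (the intrinsics and any distortion apply to the point x, -y, -z); pixel columns grow to the right and rows downward; lengths in m; the calibration is good to about 2 mm. A picture is of the moment at which its call begins: read the wrist's pose just before it. get_calibration takes no time and is no camera call; for the wrist camera it gives the pose at the moment of the call.
- manip.job_done(): hands the job in, once; it reports no verdict.
Trained networks look in the newest picture that a camera, given by its name, has taken for a name from the list of things; names that differ only in an ending like _2 or _b are one class to them, and where a whole thing is asked for, a point or a joint stands for the part that bears it (a point fixed in the world has none). Each returns a list of dicts, best first, with "score" (0 to 1); they miss things now and then, are a little off and sometimes report something else, mostly with a low value. They report only what shows in the picture. A call takes as long as a camera call. They do not tell look-alikes from the thing itself.
- eyes.masks_of(camera, name): "region" (420x560 bool, what is visible of it).
- eyes.spot_point(camera, name): "location" ([x, y, z] in m, in the coordinates of the camera as it stood for that picture, good to about 4 mm: a listed point, or the origin of a listed thing).
The state is a dict: "time": time; "joint_positions": joint angles; "joint_velocities": joint speeds; "joint_efforts": joint torques, N m; "tcp_pos": TCP position; "eef_rot": TCP orientation; "wrist_force": force on the tool from outside, world axes, zero at the start; "moment": the same for the moment, N m; "gripper_width": finger opening in m.
Only numpy, scipy, OpenCV 4.12 (cv2) and the standard library are available. Lean on these libraries where they do the work, as an engineer would, in place of code of your own. Each camera call takes 0.05 s, during which the arm holds its last target. There are 200 camera calls.

TASK

Stand the blue filter in the nest of the test jig, lengthwise between the two black end rails, then turn the red wing knob clockwise until the jaw presses the filter against the sprung contacts with about 11 newtons, and let go. Judge the tightness by the feel of the knob: too loose gives no contact, and more than 20 newtons crushes the pins. Do not press on the blue connector panel that stands just outside the sweep of the wings, and leave the other things on the bench where they are.

Things in the scene. Friction and masses are not known exactly. Their poses are not given: they have to be found in the camera images.
- filter: Blue RF filter block, loose, about 0.2 kg: 60 long (its x) x 34 wide (y) x 46 high (z), standing upright. Origin at the centre of its underside. A brass connector 8 thick sticks 10 out of each end (+x and -x), 34 above the underside. Either way round is right in the nest. Take it across its 34 mm width by the upper 22 mm, to stay clear of jaw and contact block.
- jig: Fixed test jig on an aluminium plate 130 (x) x 235 (y), 10 thick. Origin on the table; the plate reaches from y -127 to +108. Along its y: wing knob on a grey housing 46 x 46 (top 40 above the table) at y = -75, then the jaw, the nest at y = 29, then the black sprung contact block. Jaw and block have their tops 26 above the table.
- panel: Blue connector panel, upright fixed plate on the jig, 4 thick, from 10 to 78 above the table. Its frame is the jig's: it runs along y from -123 to -33 with its inner face at x = -34, so 34 from the knob's axis and 6 beyond the sweep of the wing tips. Its connectors stick out 10 on the other side. The robot may graze it but not press on it (at most 6 N).
- nest (a point): Middle of the nest floor, 10 above the table, axes as the jig's: the filter stands here, its length along x, between black end rails 12 high whose inner faces are at x = -36 and +36. At the start a filter in the middle has 5 to 9 free in y to the jaw and 6 to 16 to the contact block, which the last user set and which is not measured.
- wing_centre (a point): Centre of the red wing knob, on its vertical axis, 64 above the table: a flat butterfly with two round wings, 56 long over all, 9 thick, from 50 to 74 above the table (65 between the wings). When a turn stops, its friction may hold a moment of up to 0.25 N m either way on the hand: judge clamping by the rise above readings taken in the same manner while it still turned free.
- wing (a joint): Turn of the knob, rad, grows clockwise seen from above and tightens. At 0 its bar lies along the jig's x; at a it is turned -a from there. Starts at 0 to 0.4, ends at 4.2. A rad moves the jaw 10 mm. Free turning takes 0.25 N m, pushing the filter 0.01 to 0.03 more, clamping 0.010 per newton (0.36 N m at 11 N). From the contacts' touch on, force grows 25 N per rad. It stays where left.
- jaw: Steel jaw with orange face, 34 wide (x), 15 high, sliding along the jig's +y as the knob turns. Origin at the middle of its pressing face, 0.5 above the plate; at knob 0 it stands at y = 3 in the jig's frame. 7 to 15 N on the filter is a good clamping force, above 20 N is harmful.
- usb_box: White instrument box, 70 x 110 x 28, loose, a bystander. Origin under its centre.
- tray: Blue tray of adapters, 90 x 120 x 28, loose, a bystander. Origin under its centre.
- screwdriver: Screwdriver 160 long, lying, loose, a bystander.
Things that resemble listed ones, but are neither listed nor needed, are in the scene too. Of the things that look like the filter, the smaller one is meant.

How it is judged:
By the outcome, as a careful person would: the job done as asked, in the order asked, and still so for the second after the job is handed in, with the robot touching nothing.
It also fails if it takes over 72 s, if anything falls off the work surface, if the arm or the gripper's body presses on something with over 40 N, if the wrist force passes 120 N, or if a joint passes its speed limit or range.

## Working session

There is one attempt and no reset: what is moved stays moved. The work goes in short steps, Python scripts to look and compute and a tool call to move; the robot and the scene stay as the last step left them, time stands still between calls to the robot, and variables do not carry over. Pictures are saved under pics/ and viewed, about 8 in all and at most 12, crops included, and the job is handed in when it is done.

Besides the shell and the picture viewer there is one more tool, called after "Call:" by a JSON object that holds its "op" and its "data". step_arm: Moves the arm, as the interface text tells. Its arguments: {"type":"object","properties":{"commands":{"type":"array"},"newtons":{"type":"number"}},"required":["commands"]}

```bash
mkdir -p pics; cat > h.py <<'E'
import numpy as np, cv2
from plant import sensors, eyes, manip
from scipy.spatial.transform import Rotation as R
def w(cam,p,T=None):
    T=eyes.get_calibration(cam)["T"] if T is None else T
    return (np.array(T)@np.r_[p,1])[:3]
def ray(c,u,v,z):
    x=np.array([(u-c["cx"])/c["fx"],(v-c["cy"])/c["fy"]]); d=x.copy()
    for _ in range(20): d=x/(1+c["k1"]*(d@d))
    T=np.array(c["T"]); D=T[:3,:3]@np.array([d[0],-d[1],-1]); o=T[:3,3]
    return o+D*(z-o[2])/D[2]
def proj(c,p):
    q=np.linalg.inv(np.array(c["T"]))@np.r_[p,1]; s=np.array([q[0],-q[1]])/-q[2]
    s=s*(1+c["k1"]*(s@s)); return np.array([s[0]*c["fx"]+c["cx"],s[1]*c["fy"]+c["cy"]])
def save(n,im,scale=1):
    cv2.imwrite(n,cv2.resize(im[:,:,::-1].copy(),None,fx=scale,fy=scale,interpolation=cv2.INTER_CUBIC))
E
python3 - <<'E'
from h import *
np.set_printoptions(precision=4,suppress=True)
ims={}
for cam in("top","side"):
    im=eyes.capture(cam); ims[cam]=im; save(f"pics/{cam}0.png",im)
    np.save(f"{cam}0.npy",im)
    for n in("filter","jig","nest","wing_centre","jaw","panel"):
        for d in eyes.spot_point(cam,n): print(cam,n,round(d["score"],2),w(cam,d["location"]))
cv2.imwrite("pics/both.png",cv2.resize(np.vstack([ims["top"],ims["side"]])[:,:,::-1],None,fx=.71,fy=.71))
s=sensors.sense();print(s)
E
```

```text
top filter 0.86 [0.4738 0.2779 0.0018]
top filter 0.83 [ 0.4595  0.4062 -0.005 ]
top jig 0.84 [ 0.5823 -0.1194 -0.0001]
top nest 0.96 [ 0.5901 -0.0946  0.0113]
top wing_centre 0.47 [ 0.5795 -0.1191  0.0042]
top wing_centre 0.43 [ 0.5626 -0.1919  0.0625]
top jaw 0.61 [ 0.5775 -0.1145  0.0091]
side filter 0.94 [ 0.4551  0.4105 -0.0021]
side filter 0.67 [ 0.473   0.2789 -0.0005]
side jig 0.56 [ 0.578  -0.1202 -0.0011]
side jig 0.5 [ 0.5825 -0.1221 -0.0036]
side nest 0.7 [ 0.5851 -0.0926  0.0118]
side wing_centre 0.77 [ 0.5652 -0.1932  0.0705]
side wing_centre 0.68 [ 0.5848 -0.0926  0.0153]
side jaw 0.61 [ 0.5812 -0.1174  0.0145]
side jaw 0.25 [0.6459 0.4095 0.0008]
side panel 0.66 [ 0.5814 -0.1202 -0.0033]
{'time': 0.7, 'joint_positions': array([ 1.0406,  0.1304,  1.4882,  0.    ,  1.523 , -0.0854]), 'joint_velocities': array([ 0.0002, -0.0004,  0.0001, -0.0005,  0.0018,  0.0003]), 'joint_efforts': array([  0.0014, -56.9117, -50.0771,   0.0003,   0.0004,   0.    ]), 'tcp_pos': array([0.2582, 0.5416, 0.2313]), 'eef_rot': array([ 0.3489,  1.5425, -0.3488]), 'wrist_force': array([-0.1879,  0.2832,  0.1444]), 'moment': array([ 0.0188, -0.0176, -0.0293]), 'gripper_width': 0.08519445283823876}
```

View pics/top0.png

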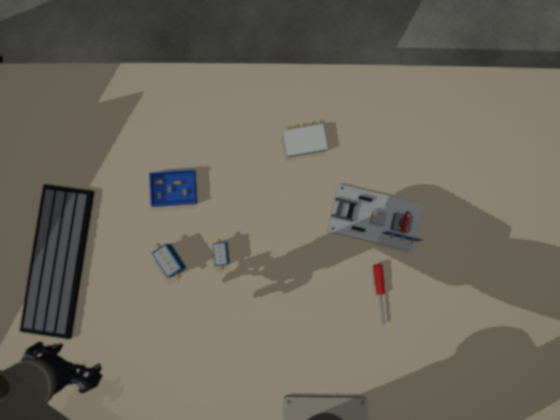

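View pics/side0.png

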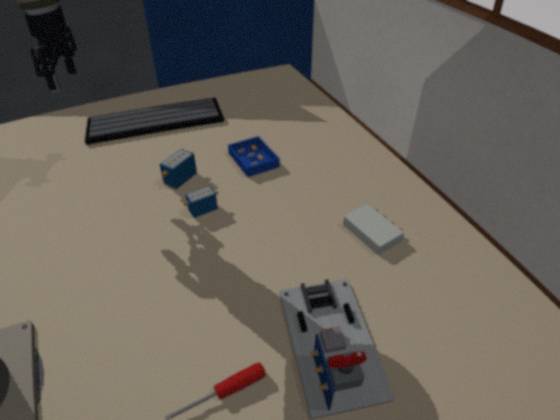

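Two look-alikes: at top (168,261), the larger, and at (221,254), the smaller, about 0.474, 0.278. The jig is at (378,216), with the panel on the robot's side. I'll confirm the smaller one in an enlarged crop.

```bash
python3 - <<'E'
from h import *
np.set_printoptions(precision=4,suppress=True)
a=np.load("top0.npy")
A=cv2.resize(a[230:290,140:240],None,fx=6,fy=6,interpolation=cv2.INTER_CUBIC)
B=cv2.resize(a[175:260,320:435],None,fx=6,fy=6,interpolation=cv2.INTER_CUBIC)[:, :600]
save("pics/crop1.png",cv2.resize(A,(600,360)))
c=eyes.get_calibration("top"); print({k:c[k] for k in("fx","cx","cy","k1")})
for n in("filter",):
    for d in eyes.masks_of("top",n):
        m=d["region"].astype(np.uint8); r=cv2.minAreaRect(cv2.findNonZero(m)); print(d["score"],r,m.sum())
        box=cv2.boxPoints(r); P=[ray(c,*b,.046)[:2] for b in box]; print(np.array(P),[np.linalg.norm(P[i]-P[i-1]) for i in(1,2)])
T=np.array(eyes.get_calibration("wrist")["T"]);s=sensors.sense()
M=np.eye(4);M[:3,:3]=R.from_rotvec(s["eef_rot"]).as_matrix();M[:3,3]=s["tcp_pos"]
print("cam in tool\n",np.linalg.inv(M)@T); print(M); cw=eyes.get_calibration("wrist");print(cw["fx"],cw["k1"])
E
```

```text
{'fx': 436.5016468779889, 'cx': 278.8007355361376, 'cy': 217.5400315560617, 'k1': -0.036290565327895534}
0.76 ((168.80880737304688, 260.0147399902344), (37.901187896728516, 21.608821868896484), 59.03623962402344) 677
[[0.4845 0.4569]
 [0.5138 0.4097]
 [0.4315 0.3571]
 [0.4024 0.404 ]] [np.float64(0.055543336784890394), np.float64(0.09770722043462976)]
0.75 ((220.4508514404297, 253.9590301513672), (28.247150421142578, 15.391075134277344), 84.80557250976562) 372
[[0.5093 0.298 ]
 [0.5135 0.2587]
 [0.4418 0.2506]
 [0.4376 0.2898]] [np.float64(0.03955763807238678), np.float64(0.07214042402024284)]
cam in tool
 [[-0.0002  0.2814 -0.9596 -0.1418]
 [ 1.      0.0002 -0.0002 -0.0009]
 [ 0.0001 -0.9596 -0.2814 -0.0715]
 [ 0.      0.      0.      1.    ]]
[[ 0.      0.4302  0.9027  0.2582]
 [ 0.      0.9027 -0.4302  0.5416]
 [-1.      0.0001  0.      0.2313]
 [ 0.      0.      0.      1.    ]]
310.24914946609215 -0.031642859220165
```

View pics/crop1.png

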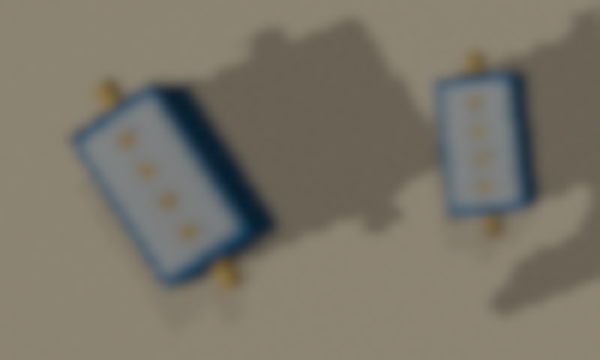

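The crop confirms it: the block at right (small, about 60x34 by my rectangle) is the filter and the left one (98x56) is the look-alike. The filter is at about (0.474, 0.277), yaw about +0.09. I'm moving above it.

Call:
{"op": "step_arm", "data": {"commands": [[[0,0,0],[-10.2,0,0],0],[[0,0,0],[-10.2,0,0],0],[[0,0,0],[-10.2,0,0],0],[[15,-47,32],[0,0,0],0],[[15,-47,32],[0,0,0],0]]}}

```text
time: 1.38
tcp_pos: [0.3308, 0.4532, 0.2011]
eef_rot: [-0.071, 1.569, 0.072]
wrist_force: [0.1, 0.0, 0.2]
gripper_width: 0.0855
```

Call:
{"op": "step_arm", "data": {"commands": [[[15,-47,32],[0,0,0],0],[[15,-47,32],[0,0,0],0],[[15,-47,32],[0,0,0],0],[[10,-47,32],[0,0,0],0],[[0,0,0],[0,0,0],0]]}}

```text
time: 2.0
tcp_pos: [0.4761, 0.2744, 0.1453]
eef_rot: [-0.067, 1.571, 0.065]
wrist_force: [0.2, 0.8, 0.5]
gripper_width: 0.0855
```

```bash
python3 - <<'E'
from h import *
np.set_printoptions(precision=4,suppress=True)
s=sensors.sense();print(s["tcp_pos"],s["eef_rot"],s["joint_positions"],s["time"])
c=eyes.get_calibration("wrist");im=eyes.capture("wrist");save("pics/w1.png",im)
for d in eyes.spot_point("wrist","filter"): print(d["score"],w("wrist",d["location"],c["T"]))
for d in eyes.masks_of("wrist","filter"):
    m=d["region"].astype(np.uint8); r=cv2.minAreaRect(cv2.findNonZero(m)); print(d["score"],r)
E
```

```text
[0.4761 0.2744 0.1453] [-0.0673  1.5708  0.065 ] [ 0.4301  0.0532  1.7294 -0.001   1.3604 -1.2247] 2.0
0.82 [0.456  0.4149 0.001 ]
0.63 [ 0.4764  0.2805 -0.004 ]
0.97 ((442.6804504394531, 200.39866638183594), (120.35167694091797, 78.9382553100586), 64.05770874023438)
0.89 ((278.62872314453125, 207.02232360839844), (92.14920806884766, 42.268165588378906), 88.53119659423828)
```

View pics/w1.png

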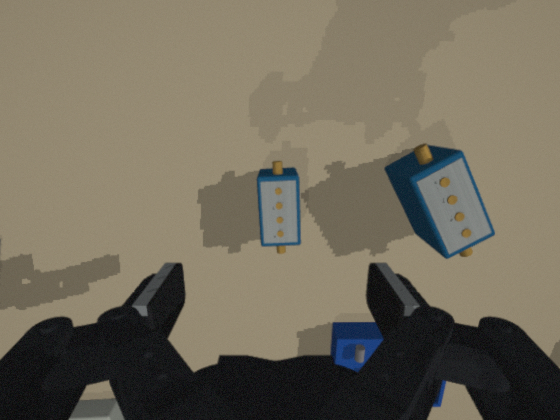

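Wrist view: the filter's top face is about (259,178)-(300,245), nearly aligned with the tool. The look-alike is at (440,200).

```bash
python3 - <<'E'
from h import *
np.set_printoptions(precision=4,suppress=True)
c=eyes.get_calibration("wrist")
im=cv2.imread("pics/w1.png")[:,:,::-1]
cr=im[150:265,240:320].astype(int)
# light top face: not blue
m=((cr[:,:,2]-cr[:,:,0]<25)&(cr[:,:,2]-cr[:,:,0]>-12)&(cr.sum(2)>330)).astype(np.uint8)
n,l,st,_=cv2.connectedComponentsWithStats(m); k=1+np.argmax(st[1:,4]); print(st[1:])
r=cv2.minAreaRect(cv2.findNonZero((l==k).astype(np.uint8))); print(r)
P=np.array([ray(c,b[0]+240,b[1]+150,.046)[:2] for b in cv2.boxPoints(r)]); print(P,P.mean(0))
e=[P[1]-P[0],P[2]-P[1]]; print([(np.linalg.norm(v),np.arctan2(v[1],v[0])) for v in e])
E
```

```text
[[  21   31   36   62 1878]
 [  60   57    1    2    2]
 [  56   95    1    1    1]
 [  58   95    1    1    1]
 [  60   94    1    1    1]
 [  32   96    3    1    3]]
((38.84140396118164, 61.559234619140625), (61.21097183227539, 34.47801971435547), 87.95458984375)
[[0.4502 0.2637]
 [0.4468 0.2908]
 [0.4983 0.2982]
 [0.502  0.2695]] [0.4743 0.2806]
[(np.float64(0.027290920700670466), np.float64(1.695828437234879)), (np.float64(0.052004498911478104), np.float64(0.14201366099969573))]
```

Call:
{"op": "step_arm", "data": {"commands": [[[0,6.3,-1],[-2.6,0,0],0],[[40,0,0],[0,0,0],0],[[40,0,0],[0,0,0],0],[[36,0,0],[0,0,0],0],[[9.5,0,0],[0,0,0],0]], "newtons": 40}}

```text
time: 2.78
tcp_pos: [0.4703, 0.2845, 0.0184]
eef_rot: [-0.11, 1.572, 0.107]
wrist_force: [-0.6, -0.2, -0.1]
gripper_width: 0.0855
```

Call:
{"op": "step_arm", "data": {"commands": [[[0,0,0],[0,0,0],0.3],[[0,0,0],[0,0,0],0.6],[[0,0,0],[0,0,0],1],[[0,0,0],[0,0,0],1],[[0,0,0],[0,0,0],1]], "newtons": 40}}

```text
time: 3.4
tcp_pos: [0.4745, 0.2847, 0.0229]
eef_rot: [-0.105, 1.565, 0.107]
wrist_force: [-0.9, -1.1, 7.1]
gripper_width: 0.0334
```

Call:
{"op": "step_arm", "data": {"commands": [[[-10,0,0],[0,0,0],1],[[-25,0,0],[0,0,0],1],[[-30,0,0],[7.1,0,0],1],[[-30,0,0],[7.1,0,0],1],[[-15,0,0],[7.1,0,0],1]], "newtons": 40}}

```text
time: 4.03
tcp_pos: [0.4738, 0.2845, 0.1336]
eef_rot: [0.191, 1.56, -0.188]
wrist_force: [0.2, 0.3, -2.2]
gripper_width: 0.0334
```

Call:
{"op": "step_arm", "data": {"commands": [[[0,-30,18],[0,0,0],1],[[0,-45,26],[0,0,0],1],[[0,-50,30],[0,0,0],1],[[0,-55,32],[0,0,0],1],[[0,-55,32],[0,0,0],1]]}}

```text
time: 4.65
tcp_pos: [0.5516, 0.0236, 0.1316]
eef_rot: [0.186, 1.562, -0.186]
wrist_force: [2.0, 0.0, -2.2]
gripper_width: 0.0333
```

Call:
{"op": "step_arm", "data": {"commands": [[[0,-50,30],[0,0,0],1],[[0,-38,22],[0,0,0],1],[[0,-17,10],[0,0,0],1],[[0,0,0],[0,0,0],1],[[0,0,0],[0,0,0],1]]}}

```text
time: 5.28
tcp_pos: [0.5865, -0.09, 0.1307]
eef_rot: [0.186, 1.563, -0.185]
wrist_force: [0.4, -0.4, -1.8]
gripper_width: 0.0332
```

```bash
python3 - <<'E'
from h import *
np.set_printoptions(precision=4,suppress=True)
s=sensors.sense();print(s["tcp_pos"],s["eef_rot"],s["joint_positions"],s["time"],s["gripper_width"],s["wrist_force"])
c=eyes.get_calibration("wrist");np.save("cw2.npy",c,allow_pickle=True);im=eyes.capture("wrist");save("pics/w2.png",im)
for n in("nest","jig","wing_centre","jaw"):
  for d in eyes.spot_point("wrist",n): print(n,d["score"],w("wrist",d["location"],c["T"]))
E
```

```text
[ 0.5865 -0.09    0.1307] [ 0.1861  1.5634 -0.185 ] [-0.239   0.181   1.6188  0.0006  1.3425 -1.5735] 5.275 0.03323323480696557 [ 0.422  -0.4255 -1.8263]
nest 0.83 [ 0.5825 -0.0913  0.0082]
jig 0.56 [ 0.5809 -0.12    0.0009]
wing_centre 0.97 [ 0.5638 -0.1942  0.0614]
jaw 0.82 [ 0.5779 -0.1156  0.0106]
```

View pics/w2.png

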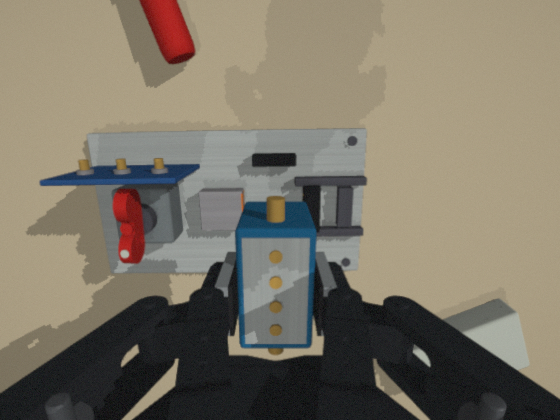

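Wrist view: the filter is held squarely (276,285). The plate corners are near (89,134), (367,128), (358,271) and (110,274), the knob is at (130,225) and the panel is above it. I'll fit the jig's pose from the plate edges.

```bash
python3 - <<'E'
from h import *
from scipy.optimize import least_squares
np.set_printoptions(precision=4,suppress=True)
c=np.load("cw2.npy",allow_pickle=True).item()
im=cv2.imread("pics/w2.png")[:,:,::-1].astype(float)
g=cv2.GaussianBlur((im[:,:,0]-im[:,:,2])/(im.sum(2)+30),(0,0),1.)
def edge(prof): d=np.abs(np.gradient(prof)); return np.argmax(d)
pts=[]
for u in range(215,360,6): pts.append((u,115+edge(g[115:145,u]),'top'))
for u in range(120,225,6): pts.append((u,255+edge(g[255:290,u]),'bot'))
for v in list(range(140,172,4)): pts.append((345+edge(g[v,345:385]),v,'rt'))
for v in range(242,268,4): pts.append((340+edge(g[v,340:380]),v,'rt'))
for v in list(range(140,162,4))+list(range(200,268,6)): pts.append((80+edge(g[v,80:125]),v,'lf'))
W=np.array([ray(c,u,v,.010)[:2] for u,v,_ in pts]); side=np.array([p[2] for p in pts])
def res(q):
    co,si=np.cos(q[2]),np.sin(q[2]); d=W-q[:2]; x=d[:,0]*co+d[:,1]*si; y=-d[:,0]*si+d[:,1]*co
    return np.select([side=='top',side=='bot',side=='rt'],[x+.065,x-.065,y-.108],y+.127)
f=least_squares(res,[.581,-.12,-.237],loss='soft_l1',f_scale=.001); q=f.x
r=res(q); print(q); [print(s,np.median(r[side==s])*1e3,r[side==s].std()*1e3) for s in('top','bot','rt','lf')]
rot=np.array([[np.cos(q[2]),-np.sin(q[2])],[np.sin(q[2]),np.cos(q[2])]])
print("nest",q[:2]+rot@[0,.029],"knob",q[:2]+rot@[0,-.075])
# filter pose in hand: top corners, z of top ~ tcp+.026
k=np.array([ray(c,u,v,.1307+.026)[:2] for u,v in((238,345),(313,345),(316,237),(241,237))]);print(k,k.mean(0))
# knob tips at z .074
a=ray(c,127,195,.074)[:2];b=ray(c,131,256,.074)[:2];v=b-a;print(a,b,np.linalg.norm(v),"bar rel jig",q[2]-np.arctan2(v[1],v[0]))
E
```

```text
[ 0.579  -0.1201 -0.2319]
top 0.3429845082132815 0.4274399806209595
bot -0.2601533536637085 5.658319628238218
rt -1.7518861209258607 0.5164851974453268
lf 12.851342263244476 7.437000729403435
nest [ 0.5856 -0.0919] knob [ 0.5617 -0.1931]
[[ 0.6065 -0.1129]
 [ 0.6144 -0.0801]
 [ 0.5639 -0.0687]
 [ 0.5569 -0.0978]] [ 0.5854 -0.0899]
[ 0.5394 -0.1803] [ 0.5813 -0.1936] 0.04402641897015746 bar rel jig 0.07613872617615253
```

Call:
{"op": "step_arm", "data": {"commands": [[[0,-2.8,0],[0,0,0],1],[[25,0,0],[0,0,0],1],[[25,0,0],[0,0,0],1],[[20,0,0],[0,0,0],1],[[15,0,0],[0,0,0],1]]}}

```text
time: 6.15
tcp_pos: [0.5858, -0.0939, 0.0446]
eef_rot: [0.186, 1.564, -0.186]
wrist_force: [0.7, 0.7, -1.8]
gripper_width: 0.0334
```

Call:
{"op": "step_arm", "data": {"commands": [[[5,0,0],[0,0,0],1],[[2,0,0],[0,0,0],1],[[2,0,0],[0,0,0],1],[[0,0,0],[0,0,0],1],[[0,0,0],[0,0,0],1]]}}

```text
time: 6.78
tcp_pos: [0.5865, -0.094, 0.0373]
eef_rot: [0.186, 1.562, -0.186]
wrist_force: [-1.1, 0.3, -2.4]
gripper_width: 0.033
```

Call:
{"op": "step_arm", "data": {"commands": [[[1.5,0,0],[0,0,0],1],[[1,0,0],[0,0,0],1],[[0.5,0,0],[0,0,0],1],[[0,0,0],[0,0,0],1],[[0,0,0],[0,0,0],1]]}}

```text
time: 7.4
tcp_pos: [0.5862, -0.0939, 0.0338]
eef_rot: [0.186, 1.563, -0.186]
wrist_force: [1.3, -0.5, -2.3]
gripper_width: 0.0334
```

Call:
{"op": "step_arm", "data": {"commands": [[[0.7,0,0],[0,0,0],1],[[0.7,0,0],[0,0,0],1],[[0,0,0],[0,0,0],1],[[0,0,0],[0,0,0],1]]}}

```text
time: 7.9
tcp_pos: [0.5863, -0.094, 0.033]
eef_rot: [0.186, 1.563, -0.186]
wrist_force: [-4.9, 1.5, 5.5]
gripper_width: 0.0331
```

Contact came at the expected floor height, so I'm releasing and lifting.

Call:
{"op": "step_arm", "data": {"commands": [[[0,0,0],[0,0,0],0.5],[[0,0,0],[0,0,0],0.3],[[0,0,0],[0,0,0],0.2],[[-10,0,0],[0,0,0],0.2],[[-30,0,0],[0,0,0],0.2]]}}

```text
time: 8.52
tcp_pos: [0.5847, -0.0936, 0.0714]
eef_rot: [0.187, 1.567, -0.186]
wrist_force: [0.1, -0.0, -0.5]
gripper_width: 0.0681
```

Call:
{"op": "step_arm", "data": {"commands": [[[-40,0,0],[0,0,0],0.2],[[-40,0,0],[0,0,0],0.2],[[0,0,-25],[0,0,0],0.2],[[0,0,0],[0,0,0],0.2],[[0,0,0],[0,0,0],0.2]]}}

```text
time: 9.15
tcp_pos: [0.5621, -0.0881, 0.1525]
eef_rot: [0.186, 1.562, -0.186]
wrist_force: [0.3, 1.1, 0.1]
gripper_width: 0.0683
```

```bash
python3 - <<'E'
from h import *
np.set_printoptions(precision=4,suppress=True)
s=sensors.sense();print(s["tcp_pos"],s["eef_rot"],s["joint_positions"],s["time"],s["gripper_width"],s["moment"],s["wrist_force"])
c=eyes.get_calibration("wrist");np.save("cw3.npy",c,allow_pickle=True);im=eyes.capture("wrist");save("pics/w3raw.png",im);save("pics/w3.png",im[60:330,60:440],2)
for n in("filter","jig","wing_centre","nest"):
  for d in eyes.spot_point("wrist",n): print(n,d["score"],w("wrist",d["location"],c["T"]))
E
```

```text
[ 0.5621 -0.0881  0.1525] [ 0.1861  1.5625 -0.1862] [-0.2457  0.097   1.6698 -0.      1.3746 -1.5793] 9.15 0.06831633167362683 [-0.0176 -0.0561 -0.0037] [0.3435 1.0557 0.1029]
filter 0.61 [ 0.5883 -0.0939  0.0104]
jig 0.65 [ 0.5767 -0.1178  0.0001]
wing_centre 0.98 [ 0.5632 -0.1916  0.0632]
```

View pics/w3.png

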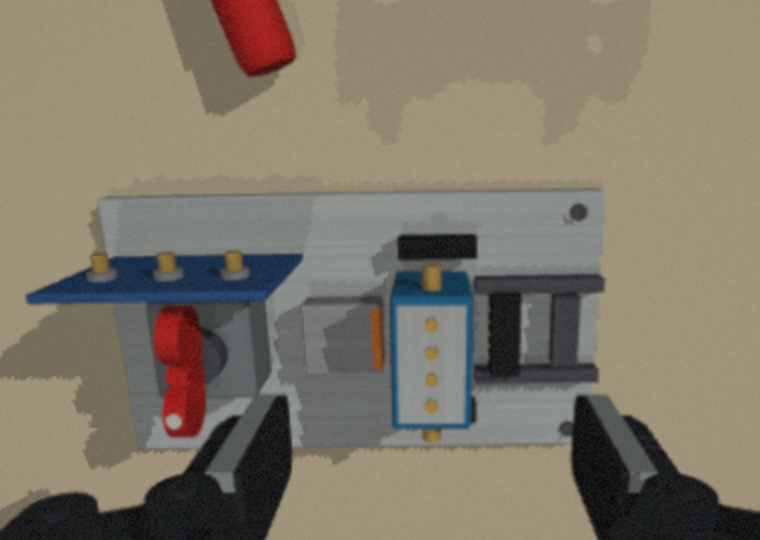

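The filter stands in the nest (crop 432,350) between the rails, with the jaw at (345,335) clear on its left and the contact block on its right. I'll fit the knob's centre and angle from its red silhouette in both wrist pictures.

```bash
cat > knob.py <<'E'
from h import *
from scipy.optimize import minimize
def rmask(im):
    r,g,b=[im[:,:,i].astype(int) for i in range(3)]
    m=((r>2*g)&(r>2*b)&(r>50)).astype(np.uint8)
    m=cv2.morphologyEx(m,cv2.MORPH_CLOSE,np.ones((5,5)))
    return m
def ren(c,x,y,h,s=4):
    M=np.zeros((420*s,560*s),np.uint8); t=np.linspace(0,2*np.pi,30)
    d=np.array([np.cos(h),np.sin(h),0]);n=np.array([-np.sin(h),np.cos(h),0]);o=np.array([x,y,0])
    for sg in(-1,1):
        P=[proj(c,o+d*(sg*.016+.012*np.cos(k))+n*e+np.array([0,0,.062+.012*np.sin(k)])) for k in t for e in(-.0045,.0045)]
        cv2.fillPoly(M,[cv2.convexHull(np.float32(P)*s).astype(np.int32)],1)
    P=[proj(c,o+d*a+n*e+np.array([0,0,z])) for a in(-.016,.016) for e in(-.0045,.0045) for z in(.05,.065)]
    cv2.fillPoly(M,[cv2.convexHull(np.float32(P)*s).astype(np.int32)],1)
    return cv2.resize(M.astype(np.float32),(560,420),interpolation=cv2.INTER_AREA)
def fit(views,x0,x=None):
    def cost(q): return sum(np.abs(ren(c,q[0]/100,q[1]/100,q[2])-m).sum() for c,m in views)
    return minimize(cost,np.array(x0)*[100,100,1],method="Nelder-Mead",options=dict(initial_simplex=np.array(x0)*[100,100,1]+np.array([[0,0,0],[.4,0,0],[0,.4,0],[0,0,.2]]),maxiter=150))
E
python3 - <<'E'
from knob import *
V=[]
for n,f,k in((2,"pics/w2.png","cw2.npy"),(3,"pics/w3raw.png","cw3.npy")):
    c=np.load(k,allow_pickle=True).item(); m=rmask(cv2.imread(f)[:,:,::-1]); m[:140]=0; m[300:]=0;m[:,200:]=0
    V.append((c,m.astype(float))); print(m.sum())
for v in([V[0]],[V[1]],V):
    for h0 in(-.24,-.5):
        f=fit(v,[.5635,-.1927,h0]); print(f.x/[100,100,1],f.fun)
E
```

```text
1758
1275
[ 0.56337225 -0.19326276 -0.27063115] 158.4375
[ 0.5634904  -0.19332899 -0.26942703] 159.3125
[ 0.56300503 -0.19309303 -0.26276046] 129.3125
[ 0.5630993  -0.19317649 -0.2720291 ] 127.125
[ 0.56335816 -0.19326091 -0.27148182] 288.4375
[ 0.56335039 -0.19320018 -0.26803035] 290.25
```

Knob centre (0.563, -0.193), bar heading -0.27 (so the knob stands near 0.03). I'm moving over it.

Call:
{"op": "step_arm", "data": {"commands": [[[0,-30,8],[1.9,0,0],0.2],[[0,-40,9],[0,0,0],0.2],[[0,-33,6],[0,0,0],0.2],[[0,0,0],[0,0,0],0.4],[[0,0,0],[0,0,0],0.4]]}}

```text
time: 10.02
tcp_pos: [0.5576, -0.1931, 0.1521]
eef_rot: [0.213, 1.561, -0.212]
wrist_force: [-0.4, 0.1, -0.3]
gripper_width: 0.0509
```

Call:
{"op": "step_arm", "data": {"commands": [[[0,0,0],[0,0,0],0.4],[[0,0,0],[0,0,0],0.4],[[0,0,0],[0,0,0],0.4]]}}

```text
time: 10.4
tcp_pos: [0.5578, -0.1929, 0.1525]
eef_rot: [0.211, 1.56, -0.212]
wrist_force: [0.3, 0.2, -0.3]
gripper_width: 0.0515
```

```bash
cat > st.py <<'E'
from h import *
np.set_printoptions(precision=4,suppress=True)
s=sensors.sense();j=s["joint_positions"];Rm=R.from_rotvec(s["eef_rot"]).as_matrix()
print(s["time"],"tcp",s["tcp_pos"],"head",np.arctan2(Rm[1,2],Rm[0,2]),"xaxis",Rm[:,0],"w",s["gripper_width"])
print("F",s["wrist_force"],"M",s["moment"],"j6",j[5],"eff",s["joint_efforts"])
E
python3 st.py
```

```text
10.4 tcp [ 0.5578 -0.1929  0.1525] head -0.2694263136620973 xaxis [ 0.0001 -0.     -1.    ] w 0.051460791617767496
F [ 0.3171  0.2085 -0.2954] M [-0.018  -0.0086 -0.0029] j6 -1.721273978948634 eff [  0.0405 -56.4208 -48.398    0.0041   0.0021   0.0037]
```

Call:
{"op": "step_arm", "data": {"commands": [[[30,1.1,5.3],[0,0,0],0.4],[[35,0,0],[0,0,0],0.4],[[25,0,0],[0,0,0],0.4],[[15.5,0,0],[0,0,0],0.4],[[0,0,0],[0,0,0],0.4]]}}

```text
time: 11.02
tcp_pos: [0.5622, -0.1934, 0.0458]
eef_rot: [0.213, 1.563, -0.212]
wrist_force: [0.2, 0.2, 0.5]
gripper_width: 0.0511
```

Call:
{"op": "step_arm", "data": {"commands": [[[0,0,0],[0,0,0],0.7],[[0,0,0],[0,0,0],0.85],[[0,0,0],[0,0,0],1],[[0,0,0],[0,0,0],1],[[0,0,0],[0,0,0],1]], "newtons": 40}}

```text
time: 11.65
tcp_pos: [0.5642, -0.1934, 0.0485]
eef_rot: [0.212, 1.558, -0.211]
wrist_force: [-0.4, 5.6, 5.6]
gripper_width: 0.0079
```

```bash
python3 st.py
```

```text
11.65 tcp [ 0.5642 -0.1934  0.0485] head -0.26972223102101184 xaxis [ 0.0025  0.0001 -1.    ] w 0.007850544057547726
F [-0.3948  5.5956  5.56  ] M [ 0.7527 -0.0402  0.142 ] j6 -1.7183608385631504 eff [ -3.0064 -56.4268 -43.172   -1.4133  -0.5824   0.1555]
```

```bash
cat > lg.py <<'E'
from h import *
s=sensors.sense();Rm=R.from_rotvec(s["eef_rot"]).as_matrix()
h=np.arctan2(Rm[1,2],Rm[0,2]); a=(-0.232-h+.5)%(2*np.pi)-.5
print("t%.2f a=%.3f Mz=%.3f e6=%.3f F=%s tcp=%s j6=%.2f w=%.1f"%(s["time"],a,s["moment"][2],s["joint_efforts"][5],np.round(s["wrist_force"],1),np.round(s["tcp_pos"]*1e3,1),s["joint_positions"][5],s["gripper_width"]*1e3))
open("log.txt","a").write("%f %f %f %f\n"%(s["time"],a,s["moment"][2],s["joint_efforts"][5]))
E
```

Call:
{"op": "step_arm", "data": {"commands": [[[0,0.8,0],[0,0,0],1],[[0,0,0],[2,0,0],1],[[0,0,0],[2,0,0],1],[[0,0,0],[2,0,0],1],[[0,0,0],[2,0,0],1]], "newtons": 80}}

```text
time: 12.28
tcp_pos: [0.5642, -0.1934, 0.0486]
eef_rot: [0.322, 1.544, -0.322]
wrist_force: [-2.1, 1.8, 5.9]
gripper_width: 0.0073
```

```bash
python3 lg.py
```

```text
t12.28 a=0.179 Mz=0.195 e6=-0.333 F=[-2.1  1.8  5.9] tcp=[ 564.2 -193.4   48.6] j6=-1.58 w=7.3
```

Call:
{"op": "step_arm", "data": {"commands": [[[0,0,0],[2,0,0],1],[[0,0,0],[2,0,0],1],[[0,0,0],[2,0,0],1],[[0,0,0],[2,0,0],1],[[0,0,0],[2,0,0],1]]}}

```text
time: 12.9
tcp_pos: [0.5642, -0.1935, 0.0486]
eef_rot: [0.458, 1.519, -0.459]
wrist_force: [-1.3, 1.3, 6.7]
gripper_width: 0.0071
```

```bash
python3 lg.py
```

```text
t12.90 a=0.353 Mz=0.240 e6=-0.332 F=[-1.3  1.3  6.7] tcp=[ 564.2 -193.5   48.6] j6=-1.40 w=7.1
```

Call:
{"op": "step_arm", "data": {"commands": [[[0,0,0],[2,0,0],1],[[0,0,0],[2,0,0],1],[[0,0,0],[2,0,0],1],[[0,0,0],[2,0,0],1],[[0,0,0],[2,0,0],1]]}}

```text
time: 13.52
tcp_pos: [0.5641, -0.1936, 0.0486]
eef_rot: [0.594, 1.486, -0.594]
wrist_force: [-2.6, 0.9, 6.0]
gripper_width: 0.0076
```

```bash
python3 lg.py
```

```text
t13.53 a=0.528 Mz=0.269 e6=-0.332 F=[-2.6  0.9  6. ] tcp=[ 564.1 -193.6   48.6] j6=-1.23 w=7.6
```

Call:
{"op": "step_arm", "data": {"commands": [[[0,0,0],[2,0,0],1],[[0,0,0],[2,0,0],1],[[0,0,0],[2,0,0],1],[[0,0,0],[2,0,0],1],[[0,0,0],[2,0,0],1]]}}

```text
time: 14.15
tcp_pos: [0.564, -0.1936, 0.0486]
eef_rot: [0.728, 1.443, -0.729]
wrist_force: [-2.1, 0.5, 5.8]
gripper_width: 0.0071
```

```bash
python3 lg.py
```

```text
t14.15 a=0.702 Mz=0.314 e6=-0.321 F=[-2.1  0.5  5.8] tcp=[ 564.  -193.6   48.6] j6=-1.05 w=7.1
```

Call:
{"op": "step_arm", "data": {"commands": [[[0,0,0],[2,0,0],1],[[0,0,0],[2,0,0],1],[[0,0,0],[2,0,0],1],[[0,0,0],[2,0,0],1],[[0,0,0],[2,0,0],1]]}}

```text
time: 14.78
tcp_pos: [0.5639, -0.1937, 0.0486]
eef_rot: [0.862, 1.391, -0.863]
wrist_force: [-3.5, 1.1, 6.3]
gripper_width: 0.0073
```

```bash
python3 lg.py
```

```text
t14.78 a=0.877 Mz=0.249 e6=-0.318 F=[-3.5  1.1  6.3] tcp=[ 563.9 -193.7   48.6] j6=-0.88 w=7.3
```

Call:
{"op": "step_arm", "data": {"commands": [[[0,0,0],[2,0,0],1],[[0,0,0],[2,0,0],1],[[0,0,0],[2,0,0],1],[[0,0,0],[2,0,0],1],[[0,0,0],[2,0,0],1]]}}

```text
time: 15.4
tcp_pos: [0.5638, -0.1937, 0.0486]
eef_rot: [0.994, 1.33, -0.995]
wrist_force: [-4.3, -0.7, 7.6]
gripper_width: 0.007
```

```bash
python3 lg.py
```

```text
t15.40 a=1.051 Mz=0.239 e6=-0.318 F=[-4.3 -0.7  7.6] tcp=[ 563.8 -193.7   48.6] j6=-0.70 w=7.0
```

Call:
{"op": "step_arm", "data": {"commands": [[[0,0,0],[2,0,0],1],[[0,0,0],[2,0,0],1],[[0,0,0],[2,0,0],1],[[0,0,0],[2,0,0],1],[[0,0,0],[2,0,0],1]]}}

```text
time: 16.02
tcp_pos: [0.5637, -0.1937, 0.0486]
eef_rot: [1.125, 1.259, -1.126]
wrist_force: [-4.1, 0.9, 7.5]
gripper_width: 0.0072
```

```bash
python3 lg.py
```

```text
t16.02 a=1.226 Mz=0.294 e6=-0.318 F=[-4.1  0.9  7.5] tcp=[ 563.7 -193.7   48.6] j6=-0.53 w=7.2
```

Call:
{"op": "step_arm", "data": {"commands": [[[0,0,0],[2,0,0],1],[[0,0,0],[2,0,0],1],[[0,0,0],[2,0,0],1]]}}

```text
time: 16.4
tcp_pos: [0.5636, -0.1938, 0.0486]
eef_rot: [1.203, 1.211, -1.203]
wrist_force: [-5.3, 0.1, 8.4]
gripper_width: 0.0072
```

```bash
python3 lg.py
```

```text
t16.40 a=1.331 Mz=0.277 e6=-0.317 F=[-5.3  0.1  8.4] tcp=[ 563.6 -193.8   48.6] j6=-0.42 w=7.2
```

Call:
{"op": "step_arm", "data": {"commands": [[[0,0,0],[2,0,0],1],[[0,0,0],[2,0,0],1],[[0,0,0],[2,0,0],1]]}}

```text
time: 16.77
tcp_pos: [0.5636, -0.1937, 0.0486]
eef_rot: [1.279, 1.16, -1.28]
wrist_force: [-5.0, 0.7, 8.9]
gripper_width: 0.0067
```

```bash
python3 lg.py
```

```text
t16.77 a=1.435 Mz=0.227 e6=-0.317 F=[-5.   0.7  8.9] tcp=[ 563.6 -193.7   48.6] j6=-0.32 w=6.7
```

Call:
{"op": "step_arm", "data": {"commands": [[[0,0,0],[2,0,0],1],[[0,0,0],[2,0,0],1],[[0,0,0],[2,0,0],1]]}}

```text
time: 17.15
tcp_pos: [0.5635, -0.1937, 0.0486]
eef_rot: [1.355, 1.106, -1.356]
wrist_force: [-5.3, -0.2, 8.9]
gripper_width: 0.0073
```

```bash
python3 lg.py
```

```text
t17.15 a=1.540 Mz=0.289 e6=-0.317 F=[-5.3 -0.2  8.9] tcp=[ 563.5 -193.7   48.6] j6=-0.22 w=7.3
```

```bash
python3 - <<'E'
from h import *
np.set_printoptions(precision=4,suppress=True)
a=eyes.capture("top");b=eyes.capture("side");
A=cv2.resize(a[180:260,325:430],(600,457),interpolation=cv2.INTER_CUBIC)
B=cv2.resize(b[275:420,270:400],(410,457),interpolation=cv2.INTER_CUBIC)
o=np.hstack([A[:,:390],B]); save("pics/chk.png",o)
np.save("topB.npy",a)
for cam in("top","side"):
  for n in("jaw","filter"):
    for d in eyes.spot_point(cam,n): print(cam,n,round(d["score"],2),w(cam,d["location"]))
E
python3 lg.py
```

```text
top jaw 0.59 [ 0.5832 -0.1026  0.0107]
top filter 0.82 [ 0.4588  0.4104 -0.0003]
top filter 0.78 [ 0.5888 -0.0814  0.0105]
side jaw 0.46 [ 0.581  -0.1025  0.0128]
side filter 0.68 [ 0.5853 -0.088   0.0102]
t17.45 a=1.539 Mz=0.001 e6=0.026 F=[-4.8  0.2  9.4] tcp=[ 563.5 -193.7   48.6] j6=-0.22 w=7.0
```

View pics/chk.png

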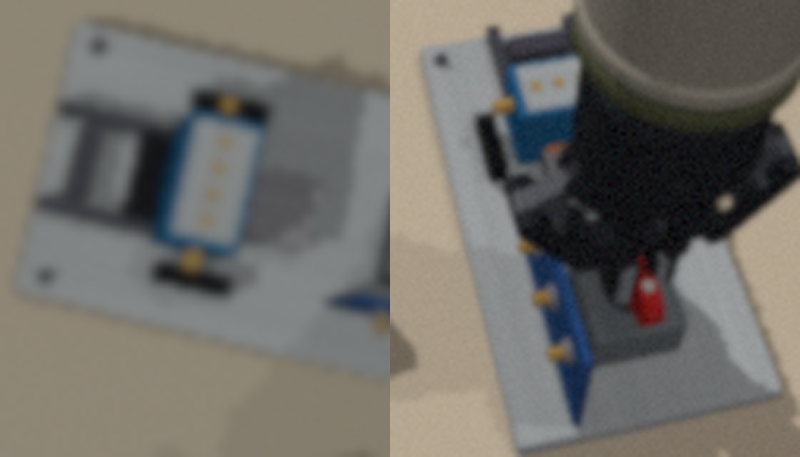

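The jaw and filter have advanced and the knob follows the hand. Continuing in the same manner.

Call:
{"op": "step_arm", "data": {"commands": [[[0,0,0],[2,0,0],1],[[0,0,0],[2,0,0],1],[[0,0,0],[2,0,0],1]]}}

```text
time: 17.82
tcp_pos: [0.5634, -0.1937, 0.0486]
eef_rot: [1.43, 1.047, -1.431]
wrist_force: [-4.7, -0.2, 9.4]
gripper_width: 0.0074
```

```bash
python3 lg.py
```

```text
t17.82 a=1.645 Mz=0.257 e6=-0.317 F=[-4.7 -0.2  9.4] tcp=[ 563.4 -193.7   48.6] j6=-0.11 w=7.4
```

Call:
{"op": "step_arm", "data": {"commands": [[[0,0,0],[2,0,0],1],[[0,0,0],[2,0,0],1]]}}

```text
time: 18.08
tcp_pos: [0.5634, -0.1937, 0.0485]
eef_rot: [1.48, 1.006, -1.48]
wrist_force: [-5.4, 0.3, 8.7]
gripper_width: 0.0069
```

```bash
python3 lg.py
```

```text
t18.07 a=1.715 Mz=0.295 e6=-0.312 F=[-5.4  0.3  8.7] tcp=[ 563.4 -193.7   48.5] j6=-0.04 w=6.9
```

Call:
{"op": "step_arm", "data": {"commands": [[[0,0,0],[2,0,0],1],[[0,0,0],[2,0,0],1]]}}

```text
time: 18.32
tcp_pos: [0.5633, -0.1937, 0.0485]
eef_rot: [1.529, 0.963, -1.529]
wrist_force: [-5.6, 1.0, 8.8]
gripper_width: 0.0073
```

```bash
python3 lg.py
```

```text
t18.32 a=1.784 Mz=0.319 e6=-0.294 F=[-5.6  1.   8.8] tcp=[ 563.3 -193.7   48.5] j6=0.03 w=7.3
```

Call:
{"op": "step_arm", "data": {"commands": [[[0,0,0],[2,0,0],1],[[0,0,0],[2,0,0],1]]}}

```text
time: 18.58
tcp_pos: [0.5633, -0.1937, 0.0486]
eef_rot: [1.577, 0.918, -1.578]
wrist_force: [-5.7, 1.0, 8.9]
gripper_width: 0.0071
```

```bash
python3 lg.py
```

```text
t18.57 a=1.854 Mz=0.289 e6=-0.277 F=[-5.7  1.   8.9] tcp=[ 563.3 -193.7   48.6] j6=0.10 w=7.1
```

Call:
{"op": "step_arm", "data": {"commands": [[[0,0,0],[2,0,0],1],[[0,0,0],[2,0,0],1]]}}

```text
time: 18.82
tcp_pos: [0.5633, -0.1936, 0.0486]
eef_rot: [1.625, 0.872, -1.626]
wrist_force: [-7.2, -0.1, 9.4]
gripper_width: 0.0071
```

```bash
python3 lg.py
```

```text
t18.82 a=1.924 Mz=0.334 e6=-0.260 F=[-7.2 -0.1  9.4] tcp=[ 563.3 -193.6   48.6] j6=0.17 w=7.1
```

The feel is clear: joint-6 effort was flat until a≈1.69, then changed by 0.25 N·m/rad, matching 25 N/rad. It stands at about 5.8 N now, so 12° more gives about 11 N.

Call:
{"op": "step_arm", "data": {"commands": [[[0,0,0],[2,0,0],1],[[0,0,0],[2,0,0],1],[[0,0,0],[2,0,0],1]]}}

```text
time: 19.2
tcp_pos: [0.5632, -0.1936, 0.0486]
eef_rot: [1.696, 0.799, -1.697]
wrist_force: [-6.4, 0.2, 10.0]
gripper_width: 0.0069
```

```bash
python3 lg.py
```

```text
t19.20 a=2.029 Mz=0.376 e6=-0.234 F=[-6.4  0.2 10. ] tcp=[ 563.2 -193.6   48.6] j6=0.27 w=6.9
```

Call:
{"op": "step_arm", "data": {"commands": [[[0,0,0],[2,0,0],1],[[0,0,0],[2,0,0],1],[[0,0,0],[2,0,0],1]]}}

```text
time: 19.58
tcp_pos: [0.5632, -0.1936, 0.0486]
eef_rot: [1.765, 0.721, -1.766]
wrist_force: [-6.2, 0.7, 10.7]
gripper_width: 0.0073
```

```bash
python3 lg.py
```

```text
t19.57 a=2.133 Mz=0.402 e6=-0.208 F=[-6.2  0.7 10.7] tcp=[ 563.2 -193.6   48.6] j6=0.38 w=7.3
```

Call:
{"op": "step_arm", "data": {"commands": [[[0,0,0],[0,0,0],1],[[0,0,0],[0,0,0],1]]}}

```text
time: 19.82
tcp_pos: [0.5632, -0.1935, 0.0485]
eef_rot: [1.765, 0.722, -1.766]
wrist_force: [-5.6, 1.6, 10.1]
gripper_width: 0.0069
```

```bash
python3 lg.py
```

```text
t19.82 a=2.133 Mz=0.110 e6=0.144 F=[-5.6  1.6 10.1] tcp=[ 563.2 -193.5   48.5] j6=0.38 w=6.9
```

Held reading is Mz 0.11 (about 11 N). I'm releasing with a small opening, because of the panel, and lifting straight up.

Call:
{"op": "step_arm", "data": {"commands": [[[0,0,0],[0,0,0],0.87],[[0,0,0],[0,0,0],0.82],[[0,0,0],[0,0,0],0.78],[[0,0,0],[0,0,0],0.78]]}}

```text
time: 20.32
tcp_pos: [0.5632, -0.1931, 0.0468]
eef_rot: [1.765, 0.723, -1.766]
wrist_force: [0.6, -0.5, 0.9]
gripper_width: 0.019
```

```bash
python3 lg.py
```

```text
t20.32 a=2.133 Mz=0.064 e6=0.000 F=[ 0.6 -0.5  0.9] tcp=[ 563.2 -193.1   46.8] j6=0.38 w=19.0
```

Forces are zero and the hand is clear. Lifting, then a last look.

Call:
{"op": "step_arm", "data": {"commands": [[[-10,0,0],[0,0,0],0.78],[[-20,0,0],[0,0,0],0.78],[[-40,0,0],[0,0,0],0.78],[[-50,0,0],[0,0,0],0.78],[[-20,0,0],[0,0,0],0.78]]}}

```text
time: 20.95
tcp_pos: [0.5653, -0.194, 0.1929]
eef_rot: [1.769, 0.717, -1.759]
wrist_force: [0.6, 0.3, 0.3]
gripper_width: 0.0191
```

```bash
python3 - <<'E'
from knob import *
np.set_printoptions(precision=4,suppress=True)
c=eyes.get_calibration("wrist");im=eyes.capture("wrist");b=eyes.capture("side")
save("pics/end.png",np.hstack([im,b])[:, :],.7)
m=rmask(im); n,l,st,ce=cv2.connectedComponentsWithStats(m); print(st[1:][st[1:,4]>100])
k=proj(c,[.5632,-.1932,.062]); j=min((i for i in range(1,n) if st[i,4]>100),key=lambda i:np.linalg.norm(ce[i]-k))
f=fit([(c,(l==j).astype(float))],[.5632,-.1932,-.232-2.133]); q=f.x/[100,100,1]; print(q,f.fun,"knob a",-.232-q[2])
for n in("filter","jaw"):
  for d in eyes.spot_point("side",n): print(n,d["score"],w("side",d["location"]))
E
python3 lg.py
```

```text
[[ 267  173   11   60  568]
 [ 119  218   53   63 1488]]
[ 0.5635 -0.1943 -2.3603] 77.375 knob a 2.1282749231004194
filter 0.85 [ 0.5894 -0.0802  0.0109]
filter 0.66 [0.4558 0.4079 0.0009]
jaw 0.7 [ 0.5829 -0.0965  0.0145]
t21.15 a=2.133 Mz=0.023 e6=-0.000 F=[ 0.4 -0.4 -0.6] tcp=[ 563.  -193.   186.5] j6=0.38 w=18.9
```

View pics/end.png

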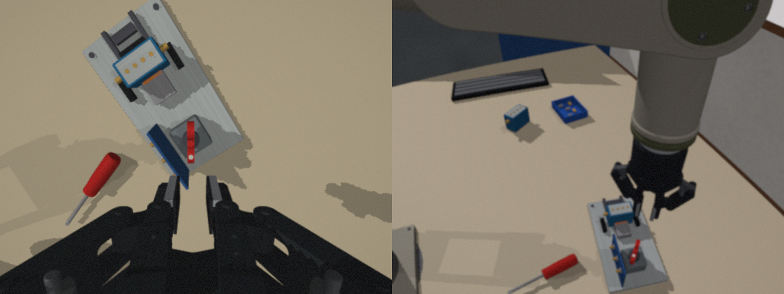

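The filter (140,62) stands between the rails, held by the jaw against the contact block. The knob (191,142) stayed at 2.13, the other things are in place, and the hand is clear.

```bash
python3 -c "
from plant import manip; print(manip.job_done())"
```

```text
the job is handed in; nothing more can be done
None
```

The filter is standing lengthwise in the nest, clamped at about 11 N, and I handed the job in at about 21 s of the 72 s allowed. I used the smaller of the two look-alikes.

**Tightness**
- Joint-6 effort stayed flat until the contacts touched at a knob angle of about 1.69 rad. It then changed by 0.25 N·m per rad, the rate given for clamping.
- I stopped at 2.133 rad, which works out to 11 N. The moment still held after the stop was 0.11 N·m, which agrees.
- The wrist moment while turning (0.40 against about 0.27 while free) gives 12–13 N. That reading is noisier, with about 0.03 N·m of scatter.

**Last checks**
- With the hand lifted away, the last picture put the knob at 2.13 rad, so it did not move on release.
- The picture shows the filter upright between the rails, held by the jaw against the contacts, and the robot touching nothing.
- The screwdriver, the tray and the other blue block look where they were. The white box was out of view in the last pictures, but the arm never went near it.
- No force reading pointed to contact with the panel, though I had no direct measure of it.

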